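# Pack cleaner plugs into the oven's dosing tube

### The arm

A 7-joint arm with a two-finger parallel gripper is mounted at the origin on the work surface. World frame = base frame: x ahead of the robot, y to its left, z up, the work surface at z = 0. Lengths are in m, angles in rad, forces in N, time in s.
With the tool pointing down it reaches from about 0.4 to 0.85 m from the base axis. Payload 10.4 kg.
Tool frame: the origin (TCP) lies at the very end of the fingers, on their centre line; the grasp point (between the pads) lies manip.hold_point_z behind it (manip.hold_point_z is the distance from the TCP to the grasp point, in m); z points along the fingers, y is the direction in which the jaws open and shut (so a half turn about z gives the same grasp; the last joint's range is limited). The gripper opens to 85 mm and grips with 20 to 120 N. Pads are 22 mm wide; open, the fingers measure 114 mm over their backs; the gripper's body (76 mm by 85 mm) begins 54 mm behind the grasp point. The pads swing forward as they close: fully open they stand 13 mm farther back than shut.
Start: joints at [1.102, 0.332, -0.065, 1.46, 0.022, 1.35, -0.088], TCP at [0.27, -0.564, 0.231] pointing down, gripper open.
Joint ranges: [-2.6, 2.6], [-0.5, 2.12], [-1.47, 1.34], [0.16, 2.42], [-1.27, 4.41], [0.06, 2.06], [-2.6, 2.6]. Speed limits (rad/s): [2.22, 2.22, 2.79, 2.79, 3.14, 3.14, 3.14].

### API

Orientations are given as a unit quaternion [x, y, z, w].
In Python, from workcell import manip gives the robot as it stands.
- The arm moves only by the tool jog_arm, never from a script. Its arguments are lists of equal length, an entry for each row: "translation": the shift along the world's x, y, z in mm, a list of three; "turn": the turn about the world's z in degrees. In form: {"translation": [[x, y, z], ...], "turn": [turn, ...]}. A call has 1 to 12 rows; each row is the pose to reach, as a shift and turn from the pose measured when the call began; what a row does not reach only later rows make up. A row lasts 1/12 s, in which the tool goes at most 41.7 mm and 7.16 degrees, less where a joint would pass 70% of its speed; a pose out of reach is approached as far as the arm can. A call with a gripper value outside its range is refused whole. "grip" is the finger opening in mm, from 0 to 85.4, set as the call begins (left out, the last holds). The fingers move at their own pace and stop on an object; "grip_force" is the grip in N (left out, the last holds). Time passes only in rows, so rows that repeat a pose let the fingers close. It gives the time, the measured TCP pose, the force and the opening at its end, in the units of the state.
- manip.get_obs(): the state, without advancing time (a new reading comes with each control period).
- manip.camera(name): name is "scene" or "top" or "wrist"; returns a dict with "frame" (480x640x3 uint8, red, green, blue), "mtx" (3x3 intrinsics, pixels), "pose" (4x4, takes a point from camera to world coordinates). Camera axes: x right, y down, z forward; pixel columns grow to the right and rows downward; lengths in m; the calibration is good to about 2 mm. A picture is of the moment at which its call begins. There is no depth.
- manip.hand_in(): hands the job in, once; it reports no verdict.
Trained networks look in a picture, given as the dict that the camera call returned (one of the last four; its "shot" number tells which), for a name from the list of things; names that differ only in an ending like _2 or _b are one class to them, and where a whole thing is asked for, a point or a joint stands for the part that bears it (a point fixed in the world has none). Each returns a list of dicts, best first, with "confidence" (0 to 1); they miss things now and then, are a little off and sometimes report something else, mostly with a low value. They report only what shows in the picture. A call takes as long as a camera call.
- manip.outline_of(picture, label): "mask" (480x640 bool, what is visible of it) and "extent" ([left, top, right, bottom] in pixels, round what is visible of it).
- manip.pinpoint(picture, label): "at" ([column, row] in pixels: a listed point, or the origin of a listed thing).
The state is a dict: "clock": time; "joint_pos": joint angles; "joint_velocities": joint speeds; "tau": joint torques, N m; "position": TCP position; "ee_rot": TCP orientation; "ft_force": force on the tool from outside, world axes, zero at the start; "torque": the same for the moment, N m; "grip_width": opening from 0.0 (shut) to 1.0 (fully open).
Only numpy, scipy, OpenCV 4.12 (cv2) and the standard library are available. Lean on these libraries where they do the work, as an engineer would, in place of code of your own. Each camera call takes 0.05 s, during which the arm holds its last target. There are 200 camera calls.

### The job

Load the white cleaner plug from the table into the steel dosing tube, on top of the one already in it. Then take the packing rod from its cup and push the stack down the tube until it bottoms out, and seat it there with a firm steady push of about 15 N for half a second, never pressing the plugs with more than 30 N. Finally stand the rod back in its cup and let go, leaving the other things on the table where they are.

Things in the scene. Friction and masses are not known exactly. Their poses are not given: they have to be found in the camera images.
- plug_a: white cleaner plug: solid cylinder 27 mm across, 40 mm tall, edges bevelled 2 mm, about 35 g; origin at the centre of its underside, z along its axis (both ends are alike). The one that stands upright on the table and is to be loaded
- plug_b: white cleaner plug: solid cylinder 27 mm across, 40 mm tall, edges bevelled 2 mm, about 35 g; origin at the centre of its underside, z along its axis (both ends are alike). The one that is already in the tube, loose on the follower, its top 36 mm below the rim
- tube: upright stainless dosing tube on a round base plate 100 mm across and 10 mm thick, bolted to the table; origin on the table under the tube's axis, z up the axis. Bore 30 mm, outside 38 mm, rim 160 mm above the table; the top 8 mm is a funnel about 50 mm wide inside and 56 mm outside at the rim
- tube_mouth (a point): centre of the tube's rim, on its axis, 160 mm above the table. A follower disc inside grips the bore: at the start its top is 76 mm below the rim and one plug lies on it, so a second plug let go in the mouth drops onto that and ends about level with the rim (up to 5 mm above it). The stack slides down only when pushed, with about 5 N
- tube_bore (a point): on the tube's axis where funnel meets bore, 8 mm below the rim. The stack bottoms out on a stiff rubber stop (7 N per mm, solid after 6 mm), unseen and different every time: its top lies 115 to 144 mm below the rim, so a packed stack's top ends 35 to 64 mm below the rim. Feel for it: force rises well above 5 N and motion ends. Firm is 10 N or more held still; over 30 N cracks a plug
- rod: packing rod, white plastic, 150 mm long, about 110 g, standing upright in its cup: round shaft 24 mm across for the lower 85 mm, a thin collar 38 mm across from 85 to 90 mm, round handle 28 mm across from 90 to 150 mm; origin at the centre of its foot, z up its axis
- rod_cup: cup for the rod on a round base 90 mm across and 5 mm thick, fixed to the table; origin on the table under its axis. Hole 28 mm across, rim 55 mm above the table, the top 5 mm widening to 40 mm (48 mm outside); the rod's foot rests 5 mm above the table
- can: bystander, not to be moved: unopened drink can, 66 mm across, 115 mm tall; origin under its centre
- cutter: bystander, not to be moved: pizza wheel lying flat: black handle 110 mm long, steel wheel 68 mm across, 22 mm high; origin where the handle meets the neck, x towards the wheel
- ramekin: bystander, not to be moved: small round sauce bowl, 70 mm across, 35 mm high; origin under its centre
- shaker: bystander, not to be moved: spice shaker, 42 mm across, 82 mm tall; origin under its centre
- jar: bystander, not to be moved: glass jar with a lid, 66 mm across, 90 mm tall; origin under its centre
- spatula: bystander, not to be moved: spatula lying on the table along its x axis; origin under its middle
- cap: bystander, not to be moved: loose flat jar cap, 42 mm across, 14 mm high; origin under its centre

How it is judged:
On the way, in this order (a step that is already met when the one before it is completed fails the run):
1. both plugs are down in the tube's bore, one on the other (horizontal distance between each of plug_a, plug_b and tube below 0.004 m and z of each of plug_a, plug_b in the frame of tube below 0.137 m), for 0.2 s.
2. with the stack pushed down and still, the rod presses it home with at least 10 N for 0.3 s (horizontal distance between each of plug_a, plug_b and tube below 0.004 m and z of each of plug_a, plug_b in the frame of tube below 0.092 m and (contact force between rod and plug_a above 10 N or contact force between rod and plug_b above 10 N) and linear speed of each of plug_a, plug_b below 0.005 m/s), for 0.3 s.
At the end, for the whole second after the job is handed in: Both plugs lie in the tube on its axis (within 4 mm) with their undersides less than 92 mm above the table, at rest; the rod stands at rest in its cup, foot down, within 6 mm of the cup's axis and 12 mm of the table, tilted less than 0.15 rad, released (horizontal distance between each of plug_a, plug_b and tube below 0.004 m and z of each of plug_a, plug_b in the frame of tube below 0.092 m and horizontal distance between rod and rod_cup below 0.006 m and z of rod in the frame of rod_cup below 0.012 m and angle between rod's own z axis and vertical below 0.15 rad and linear speed of each of rod, plug_a, plug_b below 0.01 m/s); the robot touches nothing.
It fails at once if a plug is pressed by the rod with more than 30 N (contact force between rod and plug_a above 30 N or contact force between rod and plug_b above 30 N).
It fails at once if a bystander is moved by more than 30 mm (distance of any of can, cutter, ramekin, shaker, jar, spatula, cap from where it was at the start of the episode above 0.03 m).
It also fails if it takes over 67 s, if anything falls off the work surface, if the arm or the gripper's body presses on something with over 40 N, if the wrist force passes 120 N, or if a joint passes its speed limit or range.

## Working session

There is one attempt and no reset: what is moved stays moved. The work goes in short steps, Python scripts to look and compute and a tool call to move; the robot and the scene stay as the last step left them, time stands still between calls to the robot, and variables do not carry over. Pictures are saved under pics/ and viewed, about 8 in all and at most 12, crops included, and the job is handed in when it is done.

Besides the shell and the picture viewer there is one more tool, called after "Request:" as a command line: name --pt "numbers of a row" for each row, then --argument value for the rest. jog_arm: Moves the arm, as the interface text tells. Its arguments: {"type":"object","properties":{"translation":{"type":"array"},"turn":{"type":"array"},"grip":{"type":"number"},"grip_force":{"type":"number"}},"required":["translation","turn"]}

```bash
mkdir -p pics; cat > h.py <<'E'
import numpy as np, cv2
from workcell import manip
def ray(p,px):
    u=cv2.undistortPoints(np.array([[px]],float),p["mtx"],None)[0,0] if 0 else np.linalg.inv(p["mtx"])@[px[0],px[1],1]
    d=p["pose"][:3,:3]@u; return p["pose"][:3,3],d/np.linalg.norm(d)
def atz(p,px,z):
    o,d=ray(p,px); return o+d*(z-o[2])/d[2]
def proj(p,X):
    T=np.linalg.inv(p["pose"]); c=T[:3,:3]@np.array(X)+T[:3,3]; q=p["mtx"]@c; return q[:2]/q[2]
def tri(rs):
    A=np.zeros((3,3));b=np.zeros(3)
    for o,d in rs:
        M=np.eye(3)-np.outer(d,d);A+=M;b+=M@o
    X=np.linalg.solve(A,b); return X
def save(p,n): cv2.imwrite(f"pics/{n}.png",p["frame"][:,:,::-1])
E
python3 - <<'E'
from h import *
np.set_printoptions(precision=4,suppress=True)
print(manip.hold_point_z, manip.get_obs())
P={n:manip.camera(n) for n in("scene","top")}
for n,p in P.items():
    save(p,n+"0"); print(n,p["pose"][:3,3],p["pose"][:3,2])
for l in ["plug_a","tube","tube_mouth","tube_bore","rod","rod_cup","can","cutter","ramekin","shaker","jar","spatula","cap"]:
    z={"tube_mouth":.16,"tube_bore":.152,"rod":.005}.get(l,0)
    for n,p in P.items():
        for d in manip.pinpoint(p,l)[:2]: print(l,n,np.round(d["at"],1),round(d["confidence"],2),atz(p,d["at"],z))
E
cd pics; python3 -c "
import cv2,numpy as np
cv2.imwrite('both.png',cv2.resize(np.vstack([cv2.imread('scene0.png'),cv2.imread('top0.png')]),(400,600)))"
```

```text
0.0187 {'clock': 0.0, 'joint_pos': array([ 1.1024,  0.3329, -0.0647,  1.461 ,  0.0216,  1.3499, -0.0885]), 'joint_velocities': array([ 0.0007, -0.0012,  0.0012,  0.0002,  0.0005,  0.0005, -0.0005]), 'tau': array([ -0.0004, -62.5444,   0.0485, -39.1596,   0.0161,   0.01  ,
         0.    ]), 'position': array([ 0.2693, -0.5636,  0.2305]), 'ee_rot': array([ 0.9753,  0.2211, -0.0002, -0.0007]), 'ft_force': array([ 0.0998,  0.2055, -0.129 ]), 'torque': array([-0.0218, -0.0678,  0.0267]), 'grip_width': 1.0013053189950876}
scene [1.3927 0.3489 0.8377] [-0.7248 -0.2854 -0.6271]
top [0.4296 0.012  1.0047] [ 0.1556 -0.0012 -0.9878]
plug_a scene [498.9 303.8] 0.65 [0.5233 0.4012 0.    ]
plug_a scene [428.4 300.9] 0.64 [0.5683 0.2559 0.    ]
plug_a top [200.  255.7] 0.51 [0.5685 0.265  0.    ]
plug_a top [318.8 235.4] 0.38 [ 0.6092 -0.0004  0.    ]
tube top [321.2 243.4] 0.86 [ 0.591  -0.0054  0.    ]
tube_mouth scene [314.1 225.1] 0.88 [0.5935 0.0002 0.16  ]
tube_mouth scene [499.9 303.9] 0.65 [0.689  0.3928 0.16  ]
tube_mouth top [319.6 227.8] 0.68 [ 0.5952 -0.0002  0.16  ]
tube_mouth top [31
[... 609 characters left out ...]
 top [497.9 306.3] 0.93 [ 0.4443 -0.3885  0.    ]
ramekin scene [370.9 321. ] 0.57 [0.668  0.1554 0.    ]
ramekin top [253.6 214.2] 0.57 [0.6607 0.1458 0.    ]
shaker scene [323.2 233.2] 0.52 [ 0.4278 -0.0476  0.    ]
shaker top [344.8 314.4] 0.84 [ 0.4332 -0.0534  0.    ]
shaker top [200.8 254.8] 0.31 [0.5705 0.2633 0.    ]
jar scene [225.1 274.9] 0.7 [ 0.6514 -0.205   0.    ]
jar top [406.3 215.7] 0.68 [ 0.6505 -0.1986  0.    ]
spatula scene [499.5 302.2] 0.71 [0.518  0.4018 0.    ]
spatula top [135.4 281. ] 0.67 [0.5149 0.4066 0.    ]
cap scene [371.6 272.6] 0.8 [ 0.5251  0.1121 -0.    ]
cap top [261.1 276.3] 0.83 [0.5199 0.129  0.    ]
cap top [435.3 300.8] 0.21 [ 0.4588 -0.2525  0.    ]
```

View pics/scene0.png

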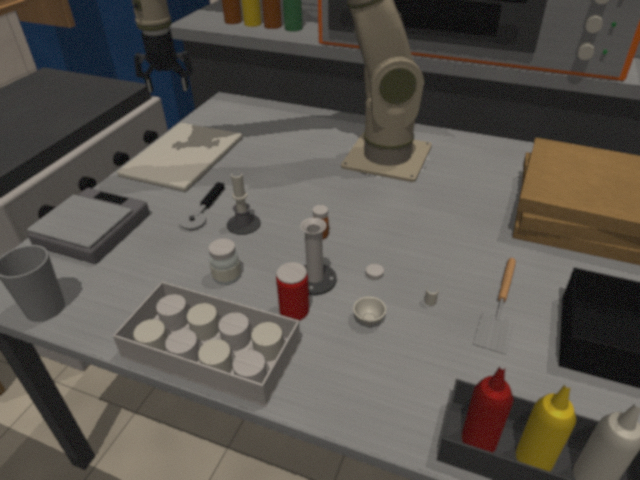

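View pics/top0.png

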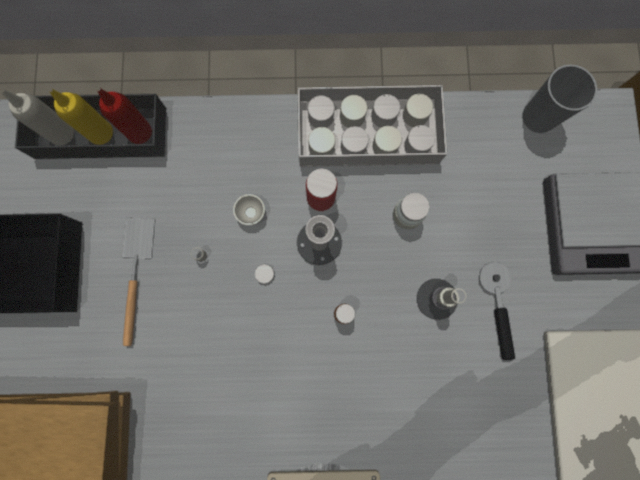

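The scene view shows the plug at (430,297), the tube mouth at (314,225) and the rod and cup at (240,200). The top view agrees, with the plug at (201,256). I'm moving above the plug first.

Request:
jog_arm --pt "300 824 20" --pt "300 824 20" --pt "300 824 20" --pt "300 824 20" --pt "300 824 20" --pt "300 824 20" --pt "300 824 20" --pt "300 824 20" --pt "300 824 20" --pt "300 824 20" --pt "300 824 20" --pt "300 824 20" --turn '[0,0,0,0,0,0,0,0,0,0,0,0]'

```text
clock: 2.4
position: [0.4408, -0.0923, 0.2432]
ee_rot: [0.975, 0.221, 0.0, 0.001]
ft_force: [1.2, -1.2, 0.3]
grip_width: 1.003
```

Request:
jog_arm --pt "128 353 0" --pt "128 353 0" --pt "128 353 0" --pt "128 353 0" --pt "128 353 0" --pt "128 353 0" --pt "128 353 0" --pt "128 353 -60" --pt "128 353 -90" --pt "128 353 -90" --pt "128 353 -90" --pt "128 353 -90" --turn '[0,0,0,0,0,0,0,0,0,0,0,0]'

```text
clock: 3.4
position: [0.5674, 0.2617, 0.1507]
ee_rot: [0.975, 0.222, -0.002, 0.0]
ft_force: [0.0, 0.3, 1.0]
grip_width: 1.0
```

```bash
python3 - <<'E'
from h import *
np.set_printoptions(precision=4,suppress=True)
p=manip.camera("wrist"); save(p,"w1"); print(p["pose"][:3,3],p["pose"][:3,2])
for d in manip.outline_of(p,"plug_a")[:2]: print(d["extent"],d["confidence"])
for d in manip.pinpoint(p,"plug_a")[:2]: print(d["at"],d["confidence"],atz(p,d["at"],0))
print(manip.get_obs()["position"])
E
```

```text
[0.6348 0.2941 0.293 ] [-0.2645 -0.1248 -0.9563]
[294.9, 193.8, 339.1, 245.5] 0.75
[311.9, 214.9] 0.91 [0.5659 0.2624 0.    ]
[0.5697 0.26   0.1549]
```

View pics/w1.png

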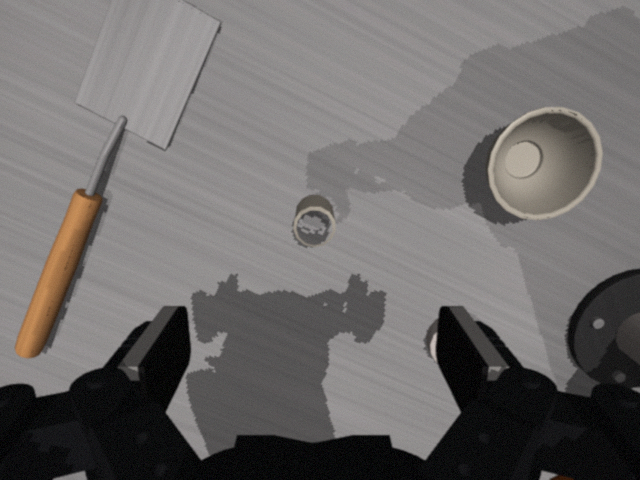

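```bash
python3 - <<'E'
from h import *
np.set_printoptions(precision=4,suppress=True)
p=manip.camera("wrist"); f=p["frame"]
print(atz(p,[314.5,226.5],.04), manip.get_obs()["position"])
d=manip.outline_of(p,"plug_a")[0]; m=d["mask"]; print(d["extent"])
# fit: render silhouettes of a cylinder
from scipy.optimize import minimize
t=np.linspace(0,2*np.pi,60)
def sil(xy):
    C=[proj(p,[xy[0]+r*np.cos(a),xy[1]+r*np.sin(a),z]) for z,r in((0,.0115),(.002,.0135),(.038,.0135),(.04,.0115)) for a in t]
    im=np.zeros((480*4,640*4),np.uint8); h=cv2.convexHull((np.array(C)*4).astype(np.int32)); cv2.fillConvexPoly(im,h,1)
    return im
M=cv2.resize(m.astype(np.uint8),(2560,1920),interpolation=cv2.INTER_NEAREST)
r=minimize(lambda x:(sil(x)!=M).sum(),[.568,.261],method="Nelder-Mead",options=dict(initial_simplex=[[.564,.258],[.572,.261],[.568,.267]]))
print(r.x,r.fun,M.sum())
E
```

```text
[0.5713 0.2598 0.04  ] [0.5698 0.2598 0.1551]
[288.1, 196.0, 330.6, 247.2]
[0.5685 0.2617] 17484.0 10816
```

Request:
jog_arm --pt "0.5 0 -30" --pt "0.5 0 -60" --pt "0.5 0 -90" --pt "0.5 0 -115" --pt "0.5 0 -130" --pt "0.5 0 -139" --pt "0.5 0 -139" --pt "0.5 0 -139" --turn '[0,0,0,0,0,0,0,0]'

```text
clock: 4.32
position: [0.5711, 0.26, 0.0174]
ee_rot: [0.976, 0.22, 0.003, 0.001]
ft_force: [0.1, 0.4, 0.8]
grip_width: 1.001
```

Request:
jog_arm --pt "0 0 0" --pt "0 0 0" --pt "0 0 0" --pt "0 0 0" --pt "0 0 0" --pt "0 0 0" --pt "0 0 0" --pt "0 0 0" --turn '[0,0,0,0,0,0,0,0]' --grip 15 --grip_force 30

```text
clock: 4.98
position: [0.5713, 0.2601, 0.018]
ee_rot: [0.976, 0.22, 0.003, 0.001]
ft_force: [-1.8, -0.5, 6.5]
grip_width: 0.3
```

Request:
jog_arm --pt "0 0 40" --pt "0 0 80" --pt "0 -5 120" --pt "0 -30 160" --pt "5 -65 200" --pt "10 -105 212" --pt "15 -145 212" --pt "20 -185 212" --pt "21 -225 212" --pt "21 -255 212" --pt "21 -263 212" --pt "21 -263 212" --turn '[0,0,0,0,0,0,0,0,0,0,0,0]'

```text
clock: 5.98
position: [0.5923, -0.0078, 0.2295]
ee_rot: [0.976, 0.217, 0.002, 0.001]
ft_force: [0.8, 1.0, 0.5]
grip_width: 0.303
```

```bash
python3 - <<'E'
from h import *
np.set_printoptions(precision=4,suppress=True)
P={n:manip.camera(n) for n in("wrist","scene","top")}
print(manip.get_obs()["position"],manip.get_obs()["grip_width"])
for n,p in P.items():
    for l,z in(("tube_mouth",.16),("tube_bore",.152)):
        for d in manip.pinpoint(p,l)[:1]: print(n,l,d["at"],d["confidence"],atz(p,d["at"],z))
w=P["wrist"]["frame"]; 
c=[]
for n in("scene","top"):
    u,v=proj(P[n],[.592,-.003,.18]).astype(int); print(n,u,v)
    q=P[n]["frame"][v-40:v+40,u-40:u+40]; c.append(cv2.resize(q,(300,300),interpolation=cv2.INTER_CUBIC))
im=np.hstack([cv2.resize(w,(500,375)),np.vstack(c)[::1][:375]]) if 0 else np.hstack([np.pad(cv2.resize(w,(500,375)),((0,225),(0,0),(0,0))),np.vstack(c)])
save(P["wrist"],"w2"); cv2.imwrite("pics/c2.png",im[:,:,::-1])
E
```

```text
[ 0.5921 -0.0014  0.23  ] 0.29982782602903696
wrist tube_mouth [303.5, 243.5] 0.61 [ 0.5945 -0.0012  0.16  ]
wrist tube_bore [296.9, 241.8] 0.77 [0.5915 0.0016 0.152 ]
scene tube_mouth [313.5, 223.3] 0.74 [ 0.5882 -0.0034  0.16  ]
scene tube_bore [315.7, 226.7] 0.94 [0.588  0.0013 0.152 ]
scene 312 216
top 321 227
```

View pics/c2.png

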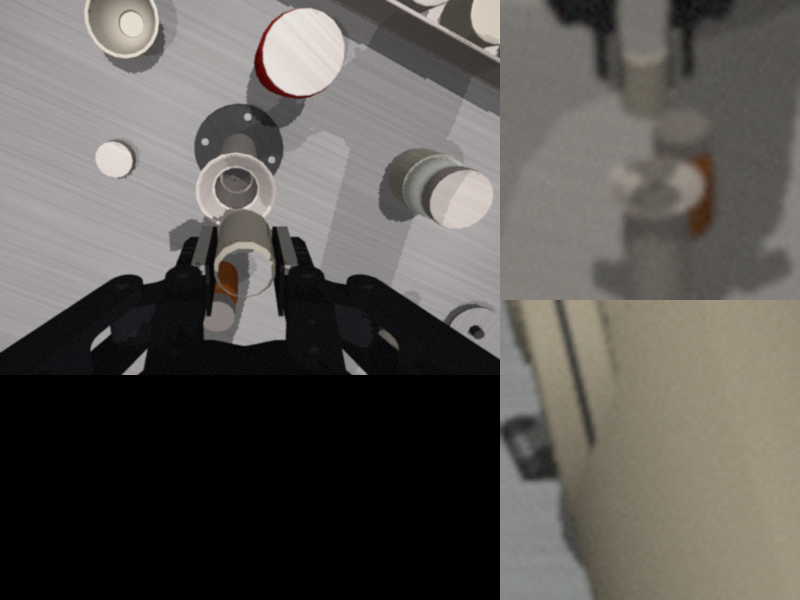

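```bash
cat > ov.py <<'E'
from h import *
t=np.linspace(0,2*np.pi,73)
def circ(p,c,r,z): return np.array([proj(p,[c[0]+r*np.cos(a),c[1]+r*np.sin(a),z]) for a in t])
def fit(p,x0,rz,span=.008):
    g=cv2.GaussianBlur(cv2.cvtColor(p["frame"],cv2.COLOR_RGB2GRAY),(0,0),1).astype(np.float32)
    best=[]
    for dx in np.arange(-span,span+1e-6,.0005):
        for dy in np.arange(-span,span+1e-6,.0005):
            c=[x0[0]+dx,x0[1]+dy]; s=0
            for r,z in rz:
                A=circ(p,c,r+.0012,z).astype(np.float32);B=circ(p,c,r-.0012,z).astype(np.float32)
                a=cv2.remap(g,A[None,:,0],A[None,:,1],1)[0];b=cv2.remap(g,B[None,:,0],B[None,:,1],1)[0]
                s+=np.mean(np.clip(b-a,-30,30))
            best.append((s,c))
    best.sort(key=lambda e:-e[0]); return best[:4]
E
python3 - <<'E'
from ov import *
np.set_printoptions(precision=4,suppress=True)
p=manip.camera("wrist"); o=manip.get_obs(); print(o["position"])
b=fit(p,[.592,-.001],[(.028,.16)]); print(b)
c=b[0][1]; f=p["frame"].copy()
for C,r,z,col in((c,.028,.16,(255,0,0)),(c,.015,.152,(0,255,0)),(o["position"],.0135,o["position"][2]-.018,(0,0,255)),(o["position"],.0135,o["position"][2]+.022,(255,0,255))):
    cv2.polylines(f,[np.round(circ(p,C,r,z)*8).astype(np.int32)],True,col,1,cv2.LINE_AA,3)
cv2.imwrite("pics/o2.png",cv2.resize(f[170:400,200:430],(600,600))[:,:,::-1])
E
```

```text
[ 0.5923 -0.0022  0.23  ]
[(np.float32(21.195766), [np.float64(0.5935), np.float64(-0.0004999999999999926)]), (np.float32(21.142458), [np.float64(0.593), np.float64(-0.0004999999999999926)]), (np.float32(20.600037), [np.float64(0.5935), np.float64(7.806255641895632e-18)]), (np.float32(20.359455), [np.float64(0.593), np.float64(-0.000999999999999993)])]
```

View pics/o2.png

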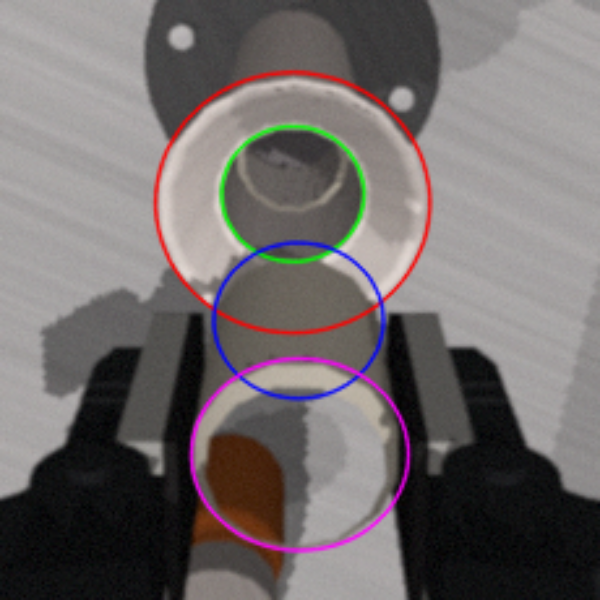

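Request:
jog_arm --pt "1.5 1.5 -15" --pt "1.5 1.5 -30" --pt "1.5 1.5 -40" --pt "1.5 1.5 -48" --pt "1.5 1.5 -54" --pt "1.5 1.5 -60" --pt "1.5 1.5 -65" --pt "1.5 1.5 -65" --turn '[0,0,0,0,0,0,0,0]'

```text
clock: 7.15
position: [0.5934, -0.0008, 0.1641]
ee_rot: [0.975, 0.22, 0.002, 0.0]
ft_force: [0.5, -0.4, -0.7]
grip_width: 0.3
```

```bash
python3 - <<'E'
from ov import *
o=manip.get_obs(); print(o["position"],o["ft_force"])
p=manip.camera("wrist"); cv2.imwrite("pics/w3.png",cv2.resize(p["frame"][170:440,180:450],(450,450))[:,:,::-1])
E
```

```text
[ 0.59344204 -0.0007659   0.16411871] [ 0.53291983 -0.38224908 -0.67573652]
```

View pics/w3.png

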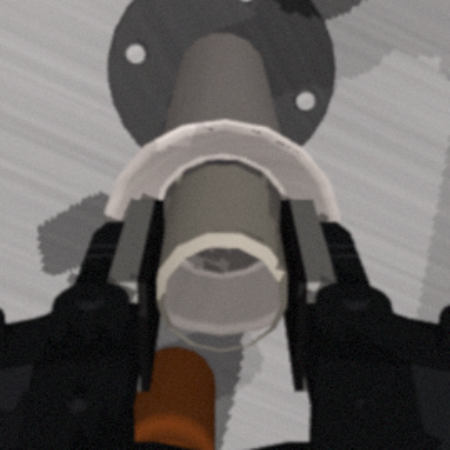

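The plug is in the mouth with no contact force, so I'm releasing it.

Request:
jog_arm --pt "0 0 0" --pt "0 0 0" --pt "0 0 0" --pt "0 0 10" --pt "0 0 40" --pt "0 0 75" --turn '[0,0,0,0,0,0]' --grip 60

```text
clock: 7.7
position: [0.5926, -0.0008, 0.2397]
ee_rot: [0.975, 0.221, 0.001, -0.0]
ft_force: [1.7, -0.8, 1.0]
grip_width: 0.704
```

```bash
python3 - <<'E'
from ov import *
o=manip.get_obs(); print(o["position"],o["ft_force"],o["grip_width"])
p=manip.camera("wrist"); print(fit(p,[.593,-.001],[(.028,.16)])[0])
t=manip.camera("scene");u,v=proj(t,[.593,-.001,.16]).astype(int)
a=cv2.resize(p["frame"][120:390,180:450],(400,400));b=cv2.resize(t["frame"][v-35:v+35,u-35:u+35],(400,400))
cv2.imwrite("pics/w4.png",np.hstack([a,b])[:,:,::-1])
E
```

```text
[ 0.59256355 -0.00081283  0.23974523] [ 1.70377101 -0.80154206  0.95665627] 0.7040875164417061
(np.float32(28.536293), [np.float64(0.593), np.float64(-0.0004999999999999926)])
```

View pics/w4.png

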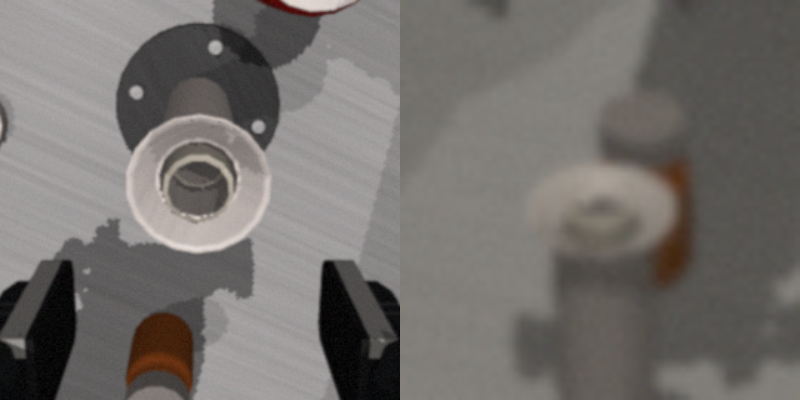

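Request:
jog_arm --pt "-10 -25 5" --pt "-30 -60 10" --pt "-48 -95 10" --pt "-66 -130 10" --pt "-84 -165 10" --pt "-102 -200 10" --pt "-118 -230 10" --pt "-129 -255 10" --pt "-129 -255 10" --pt "-129 -255 10" --turn '[0,0,0,0,0,0,0,0,0,0]' --grip 75

```text
clock: 8.63
position: [0.4665, -0.2565, 0.257]
ee_rot: [0.976, 0.219, 0.007, 0.002]
ft_force: [0.4, 0.9, -0.1]
grip_width: 0.878
```

```bash
python3 - <<'E'
from ov import *
np.set_printoptions(precision=4,suppress=True)
o=manip.get_obs(); print(o["position"],o["ft_force"],o["grip_width"])
p=manip.camera("wrist")
for l,z in(("rod",.005),("rod_cup",0)):
  for d in manip.pinpoint(p,l)[:1]: print(l,d["at"],d["confidence"],atz(p,d["at"],z))
b=fit(p,[.464,-.256],[(.014,.155)],.014); c=b[0][1]; print(b[:2])
b2=fit(p,c,[(.024,.055)]);print(b2[0])
f=p["frame"].copy()
for C,r,z,col in((c,.014,.155,(255,0,0)),(c,.019,.095,(0,255,0)),(c,.024,.055,(0,0,255)),(c,.045,.005,(255,0,255))):
    cv2.polylines(f,[np.round(circ(p,C,r,z)*8).astype(np.int32)],True,col,1,cv2.LINE_AA,3)
cv2.imwrite("pics/w5.png",f[:,:,::-1])
E
```

```text
[ 0.4665 -0.2565  0.257 ] [ 0.398   0.8801 -0.0966] 0.877691307058562
rod [310.2, 198.3] 0.71 [ 0.4599 -0.258   0.005 ]
rod_cup [307.9, 193.6] 0.66 [ 0.4622 -0.2545  0.    ]
[(np.float32(27.942636), [np.float64(0.4635), np.float64(-0.2555)]), (np.float32(27.740997), [np.float64(0.464), np.float64(-0.2555)])]
(np.float32(13.8894615), [np.float64(0.4625), np.float64(-0.256)])
```

View pics/w5.png

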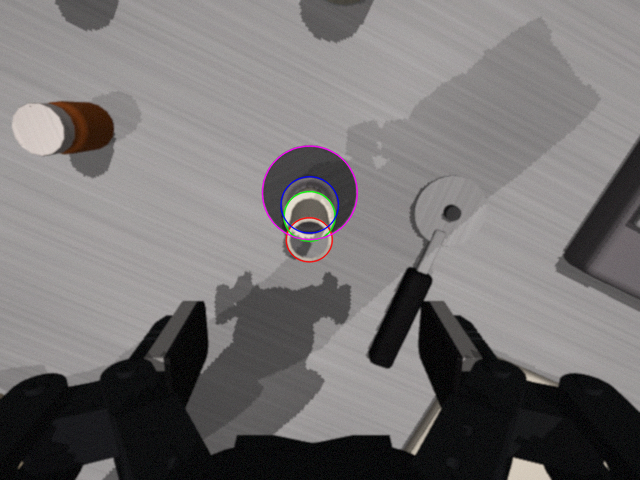

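Request:
jog_arm --pt "-3 1 -20" --pt "-3 1 -45" --pt "-3 1 -75" --pt "-3 1 -105" --pt "-3 1 -130" --pt "-3 1 -145" --pt "-3 1 -151" --pt "-3 1 -151" --pt "-3 1 -151" --turn '[0,0,0,0,0,0,0,0,0]'

```text
clock: 9.53
position: [0.4658, -0.2521, 0.1067]
ee_rot: [0.975, 0.222, 0.008, 0.002]
ft_force: [0.7, -0.0, 0.6]
grip_width: 0.878
```

Request:
jog_arm --pt "0 0 0" --pt "0 0 0" --pt "0 0 0" --pt "0 0 0" --pt "0 0 0" --pt "0 0 0" --pt "0 0 0" --pt "0 0 0" --turn '[0,0,0,0,0,0,0,0]' --grip 15 --grip_force 80

```text
clock: 10.2
position: [0.4664, -0.2527, 0.1076]
ee_rot: [0.975, 0.222, 0.008, 0.002]
ft_force: [-0.2, -2.0, 6.3]
grip_width: 0.309
```

Request:
jog_arm --pt "0 0 20" --pt "0 0 45" --pt "0 0 80" --pt "0 0 115" --pt "0 0 150" --pt "0 0 180" --pt "10 20 190" --pt "30 50 190" --pt "50 85 190" --pt "68 120 190" --pt "86 155 190" --pt "104 190 190" --turn '[0,0,0,0,0,0,0,0,0,0,0,0]'

```text
clock: 11.2
position: [0.5706, -0.061, 0.2974]
ee_rot: [0.975, 0.222, 0.008, 0.002]
ft_force: [0.3, -0.3, -1.2]
grip_width: 0.308
```

```bash
python3 - <<'E'
from h import *
o=manip.get_obs(); print(o["position"],o["ee_rot"],o["ft_force"],o["grip_width"],o["clock"])
E
```

```text
[ 0.5706228  -0.06097765  0.29744052] [0.97507143 0.22172648 0.00820663 0.00239464] [ 0.33962881 -0.29902739 -1.17279564] 0.30772395613373976 11.2
```

Request:
jog_arm --pt "10 25 0" --pt "20 50 0" --pt "24 61.5 -8" --pt "24 61.5 -16" --pt "24 61.5 -16" --pt "24 61.5 -16" --turn '[0,0,0,0,0,0]'

```text
clock: 11.7
position: [0.5941, -0.0009, 0.2807]
ee_rot: [0.975, 0.221, 0.007, 0.002]
ft_force: [0.4, -0.7, -1.4]
grip_width: 0.305
```

```bash
python3 - <<'E'
from ov import *
np.set_printoptions(precision=4,suppress=True)
p=manip.camera("wrist");s=manip.camera("scene")
o=manip.get_obs(); X=o["position"]; print(X,o["ee_rot"])
def draw(q):
    f=q["frame"].copy(); f=cv2.resize(f,None,fx=2,fy=2,interpolation=cv2.INTER_CUBIC)
    for C,r,z,col in(([.5933,-.0005],.028,.16,(255,0,0)),(X,.012,X[2]-.1026,(0,255,0)),(X,.019,X[2]-.0126,(0,0,255)),(X,.014,X[2]+.0474,(255,0,255))):
        cv2.polylines(f,[np.round((circ(q,C,r,z)+.25)*16).astype(np.int32)],True,col,1,cv2.LINE_AA,3)
    return f
a=draw(p);u,v=(2*proj(p,[.593,0,.2])).astype(int);print(u,v)
b=draw(s);U,V=(2*proj(s,[.593,0,.2])).astype(int)
A=cv2.resize(a[v-200:v+240,u-150:u+150],(409,600));B=cv2.resize(b[V-75:V+75,U-45:U+45],(360,600),interpolation=cv2.INTER_CUBIC)
cv2.imwrite("pics/w6.png",np.hstack([A,B])[:,:,::-1])
E
```

```text
[ 0.5945 -0.0011  0.2817] [0.9753 0.2207 0.0081 0.0027]
620 495
```

View pics/w6.png

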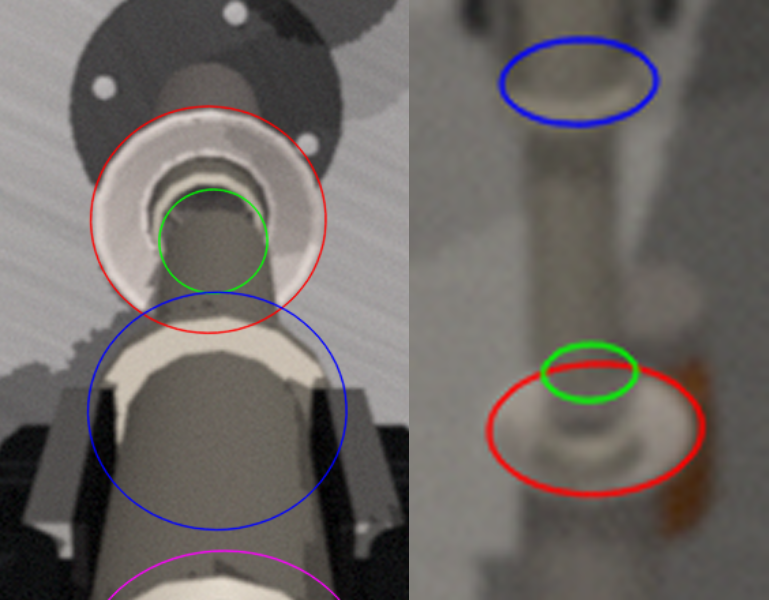

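Request:
jog_arm --pt "1.5 2.5 -4" --pt "1.5 2.5 -8" --pt "1.5 2.5 -9" --pt "1.5 2.5 -9" --turn '[0,0,0,0]'

```text
clock: 12.13
position: [0.5958, 0.0011, 0.2722]
ee_rot: [0.975, 0.221, 0.008, 0.003]
ft_force: [0.1, -0.6, -1.6]
grip_width: 0.306
```

```bash
python3 - <<'E'
from ov import *
np.set_printoptions(precision=4,suppress=True)
p=manip.camera("wrist");s=manip.camera("scene")
o=manip.get_obs(); X=o["position"]; F=X[2]-.1026; print(X,o["ee_rot"],o["ft_force"],F)
C=[.5933,-.0005]
def draw(q):
    f=cv2.resize(q["frame"],None,fx=4,fy=4,interpolation=cv2.INTER_CUBIC)
    for r,z,col in((.028,.16,(255,0,0)),(.012,F,(0,255,0)),(.012,F+.04,(0,255,0)),(.012,F+.08,(0,255,0))):
        cv2.polylines(f,[np.round((circ(q,C,r,z)*4+1.5)*16).astype(np.int32)],True,col,1,cv2.LINE_AA,4)
    return f
a=draw(p);u,v=(4*proj(p,[.593,0,.18])).astype(int)
b=draw(s);U,V=(4*proj(s,[.593,0,.2])).astype(int)
A=a[v-300:v+300,u-200:u+200];B=cv2.resize(b[V-150:V+150,U-100:U+100],(400,600),interpolation=cv2.INTER_CUBIC)
cv2.imwrite("pics/w7.png",np.hstack([A,B])[:,:,::-1])
E
```

```text
[0.596  0.0013 0.2727] [0.9753 0.2206 0.0081 0.0027] [ 0.3675  0.754  -1.2543] 0.17008645583344364
```

View pics/w7.png

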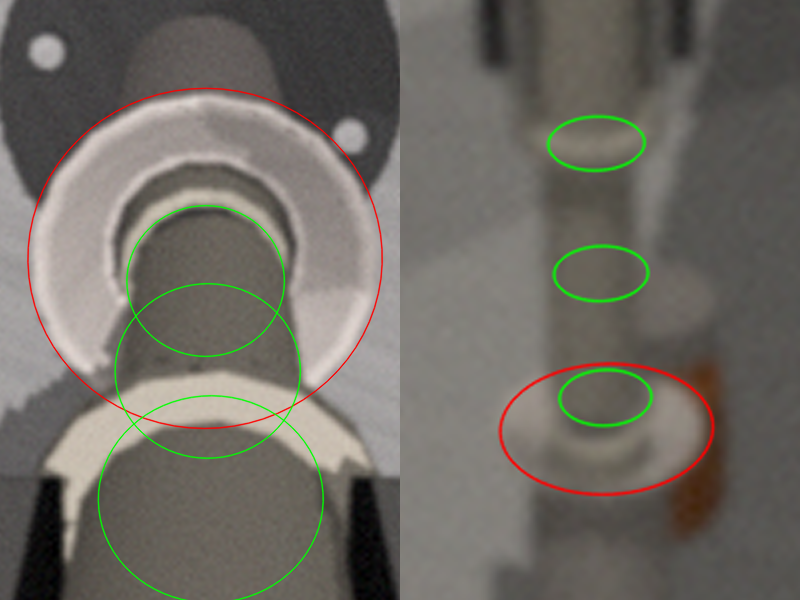

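Request:
jog_arm --pt "0 0 -2" --pt "0 0 -4" --pt "0 0 -6" --pt "0 0 -8" --pt "0 0 -10" --pt "0 0 -12" --pt "0 0 -14" --pt "0 0 -16" --turn '[0,0,0,0,0,0,0,0]'

```text
clock: 12.9
position: [0.5961, 0.0014, 0.2567]
ee_rot: [0.975, 0.221, 0.008, 0.003]
ft_force: [-0.5, 0.6, 2.8]
grip_width: 0.308
```

Request:
jog_arm --pt "0 0 -2" --pt "0 0 -4" --pt "0 0 -6" --pt "0 0 -8" --pt "0 0 -10" --pt "0 0 -12" --pt "0 0 -14" --pt "0 0 -16" --pt "0 0 -18" --pt "0 0 -20" --pt "0 0 -22" --pt "0 0 -24" --turn '[0,0,0,0,0,0,0,0,0,0,0,0]'

```text
clock: 13.9
position: [0.5961, 0.0014, 0.2325]
ee_rot: [0.975, 0.221, 0.008, 0.003]
ft_force: [-0.0, -1.3, 3.2]
grip_width: 0.309
```

Request:
jog_arm --pt "0 0 -1" --pt "0 0 -2" --pt "0 0 -3" --pt "0 0 -4" --pt "0 0 -5" --turn '[0,0,0,0,0]'

```text
clock: 14.32
position: [0.5961, 0.0014, 0.2274]
ee_rot: [0.975, 0.221, 0.008, 0.003]
ft_force: [0.4, 0.1, 2.6]
grip_width: 0.307
```

Request:
jog_arm --pt "0 0 -0.5" --pt "0 0 -1" --pt "0 0 -1.5" --pt "0 0 -2" --pt "0 0 -2.4" --turn '[0,0,0,0,0]'

```text
clock: 14.73
position: [0.5961, 0.0014, 0.225]
ee_rot: [0.975, 0.221, 0.008, 0.003]
ft_force: [-0.1, 0.2, 2.1]
grip_width: 0.306
```

Request:
jog_arm --pt "0 0 -0.5" --pt "0 0 -1" --pt "0 0 -1.5" --pt "0 0 -2" --pt "0 0 -2.5" --turn '[0,0,0,0,0]'

```text
clock: 15.15
position: [0.5961, 0.0014, 0.2224]
ee_rot: [0.975, 0.221, 0.008, 0.003]
ft_force: [-0.2, 0.6, 2.0]
grip_width: 0.303
```

Request:
jog_arm --pt "0 0 -0.5" --pt "0 0 -1" --pt "0 0 -1.5" --pt "0 0 -2" --pt "0 0 -2.5" --pt "0 0 -2.8" --turn '[0,0,0,0,0,0]'

```text
clock: 15.65
position: [0.5961, 0.0013, 0.2196]
ee_rot: [0.975, 0.221, 0.008, 0.003]
ft_force: [0.1, -0.3, 3.1]
grip_width: 0.308
```

Request:
jog_arm --pt "0 0 -0.5" --pt "0 0 -1" --pt "0 0 -1.5" --pt "0 0 -2" --pt "0 0 -2.5" --pt "0 0 -2.8" --turn '[0,0,0,0,0,0]'

```text
clock: 16.15
position: [0.5961, 0.0013, 0.2167]
ee_rot: [0.975, 0.221, 0.008, 0.003]
ft_force: [-0.3, 0.3, 3.1]
grip_width: 0.308
```

Request:
jog_arm --pt "0 0 -0.5" --pt "0 0 -1" --pt "0 0 -1.5" --pt "0 0 -2" --pt "0 0 -2.5" --pt "0 0 -2.8" --turn '[0,0,0,0,0,0]'

```text
clock: 16.65
position: [0.596, 0.0014, 0.2138]
ee_rot: [0.975, 0.221, 0.008, 0.003]
ft_force: [-0.8, 1.0, 3.0]
grip_width: 0.31
```

Request:
jog_arm --pt "0 0 -0.5" --pt "0 0 -1" --pt "0 0 -1.5" --pt "0 0 -2" --pt "0 0 -2.5" --pt "0 0 -2.8" --turn '[0,0,0,0,0,0]'

```text
clock: 17.15
position: [0.596, 0.0014, 0.2109]
ee_rot: [0.975, 0.221, 0.008, 0.003]
ft_force: [0.0, -0.3, 3.0]
grip_width: 0.311
```

Request:
jog_arm --pt "0 0 -0.5" --pt "0 0 -1" --pt "0 0 -1.5" --pt "0 0 -2" --pt "0 0 -2.5" --pt "0 0 -2.8" --turn '[0,0,0,0,0,0]'

```text
clock: 17.65
position: [0.596, 0.0014, 0.2081]
ee_rot: [0.975, 0.221, 0.008, 0.003]
ft_force: [-0.7, 0.2, 3.0]
grip_width: 0.309
```

Request:
jog_arm --pt "0 0 -0.5" --pt "0 0 -1" --pt "0 0 -1.5" --pt "0 0 -2" --pt "0 0 -2.5" --pt "0 0 -2.8" --turn '[0,0,0,0,0,0]'

```text
clock: 18.15
position: [0.596, 0.0013, 0.2052]
ee_rot: [0.975, 0.221, 0.008, 0.003]
ft_force: [0.2, -0.4, 2.4]
grip_width: 0.308
```

Request:
jog_arm --pt "0 0 -0.5" --pt "0 0 -1" --pt "0 0 -1.5" --pt "0 0 -2" --pt "0 0 -2.5" --pt "0 0 -2.8" --turn '[0,0,0,0,0,0]'

```text
clock: 18.65
position: [0.596, 0.0013, 0.2023]
ee_rot: [0.975, 0.221, 0.008, 0.003]
ft_force: [-0.7, -0.3, 3.0]
grip_width: 0.308
```

Request:
jog_arm --pt "0 0 -0.5" --pt "0 0 -1" --pt "0 0 -1.5" --pt "0 0 -2" --pt "0 0 -2.5" --pt "0 0 -2.8" --turn '[0,0,0,0,0,0]'

```text
clock: 19.15
position: [0.596, 0.0013, 0.1994]
ee_rot: [0.975, 0.221, 0.008, 0.003]
ft_force: [-0.2, 0.5, 3.7]
grip_width: 0.31
```

Request:
jog_arm --pt "0 0 -0.5" --pt "0 0 -1" --pt "0 0 -1.5" --pt "0 0 -2" --pt "0 0 -2" --pt "0 0 -2" --turn '[0,0,0,0,0,0]'

```text
clock: 19.65
position: [0.5964, 0.0015, 0.1983]
ee_rot: [0.975, 0.221, 0.009, 0.003]
ft_force: [-1.1, 1.2, 8.0]
grip_width: 0.308
```

Request:
jog_arm --pt "0 0 -0.5" --pt "0 0 -1" --pt "0 0 -1.2" --pt "0 0 -1.2" --pt "0 0 -1.2" --pt "0 0 -1.2" --turn '[0,0,0,0,0,0]'

```text
clock: 20.15
position: [0.5968, 0.0017, 0.1982]
ee_rot: [0.975, 0.221, 0.009, 0.003]
ft_force: [-2.1, 0.2, 10.3]
grip_width: 0.306
```

Request:
jog_arm --pt "0 0 -0.6" --pt "0 0 -1.2" --pt "0 0 -1.5" --pt "0 0 -1.7" --pt "0 0 -1.7" --pt "0 0 -1.7" --pt "0 0 -1.7" --pt "0 0 -1.7" --pt "0 0 -1.7" --pt "0 0 -1.7" --turn '[0,0,0,0,0,0,0,0,0,0]'

```text
clock: 20.98
position: [0.5973, 0.0018, 0.1979]
ee_rot: [0.975, 0.221, 0.01, 0.003]
ft_force: [-1.7, 0.2, 12.1]
grip_width: 0.31
```

Request:
jog_arm --pt "-0.5 0 -0.8" --pt "-0.8 0 -1.5" --pt "-0.8 0 -2.0" --pt "-0.8 0 -2.2" --pt "-0.8 0 -2.2" --pt "-0.8 0 -2.2" --pt "-0.8 0 -2.2" --pt "-0.8 0 -2.2" --pt "-0.8 0 -2.2" --pt "-0.8 0 -2.2" --pt "-0.8 0 -2.2" --turn '[0,0,0,0,0,0,0,0,0,0,0]'

```text
clock: 21.9
position: [0.5972, 0.002, 0.1976]
ee_rot: [0.975, 0.221, 0.011, 0.004]
ft_force: [-3.0, 0.5, 15.1]
grip_width: 0.308
```

Request:
jog_arm --pt "-0.8 0 -2.1" --pt "-0.8 0 -2.1" --pt "-0.8 0 -2.1" --pt "-0.8 0 -2.1" --pt "-0.8 0 -2.1" --pt "-0.8 0 -2.1" --pt "-0.8 0 -2.1" --pt "-0.8 0 -2.1" --turn '[0,0,0,0,0,0,0,0]'

```text
clock: 22.57
position: [0.5972, 0.0021, 0.1974]
ee_rot: [0.975, 0.221, 0.013, 0.004]
ft_force: [-2.9, -0.2, 16.0]
grip_width: 0.311
```

Request:
jog_arm --pt "-1 0 10" --pt "-1 0 25" --pt "-1 0 45" --pt "-1 0 70" --pt "-1 0 95" --pt "-1 0 97" --pt "-1 0 97" --turn '[0,0,0,0,0,0,0]'

```text
clock: 23.15
position: [0.5966, 0.0023, 0.2956]
ee_rot: [0.975, 0.221, 0.014, 0.005]
ft_force: [-0.1, -0.4, -2.6]
grip_width: 0.311
```

Request:
jog_arm --pt "-10 -20 3" --pt "-28 -55 3" --pt "-46 -90 3" --pt "-64 -125 3" --pt "-82 -160 3" --pt "-100 -195 3" --pt "-118 -230 3" --pt "-131 -255 3" --pt "-131 -255 -30" --pt "-131 -255 -65" --pt "-131 -255 -95" --pt "-131 -255 -113" --turn '[0,0,0,0,0,0,0,0,0,0,0,0]'

```text
clock: 24.15
position: [0.463, -0.252, 0.1777]
ee_rot: [0.975, 0.22, 0.011, 0.002]
ft_force: [0.2, 0.9, -1.7]
grip_width: 0.307
```

```bash
python3 - <<'E'
from ov import *
np.set_printoptions(precision=4,suppress=True)
p=manip.camera("wrist");s=manip.camera("scene")
o=manip.get_obs(); X=o["position"]; F=X[2]-.1026; print(X,o["ee_rot"],o["ft_force"],F)
C=[.4633,-.2557]
def draw(q):
    f=cv2.resize(q["frame"],None,fx=4,fy=4,interpolation=cv2.INTER_CUBIC)
    for r,z,col in((.024,.055,(255,0,0)),(.045,.005,(255,0,255)),(.012,F,(0,255,0)),(.012,F+.04,(0,255,0)),(.012,F+.08,(0,255,0))):
        cv2.polylines(f,[np.round((circ(q,C,r,z)*4+1.5)*16).astype(np.int32)],True,col,1,cv2.LINE_AA,4)
    return f
a=draw(p);u,v=(4*proj(p,[*C,.08])).astype(int)
b=draw(s);U,V=(4*proj(s,[*C,.1])).astype(int)
A=a[v-300:v+300,u-200:u+200];B=cv2.resize(b[V-150:V+150,U-100:U+100],(400,600),interpolation=cv2.INTER_CUBIC)
cv2.imwrite("pics/w8.png",np.hstack([A,B])[:,:,::-1])
E
```

```text
[ 0.4628 -0.2517  0.1781] [0.9753 0.2205 0.0107 0.0018] [-0.612  -1.0238 -1.9407] 0.07545899098337461
```

View pics/w8.png

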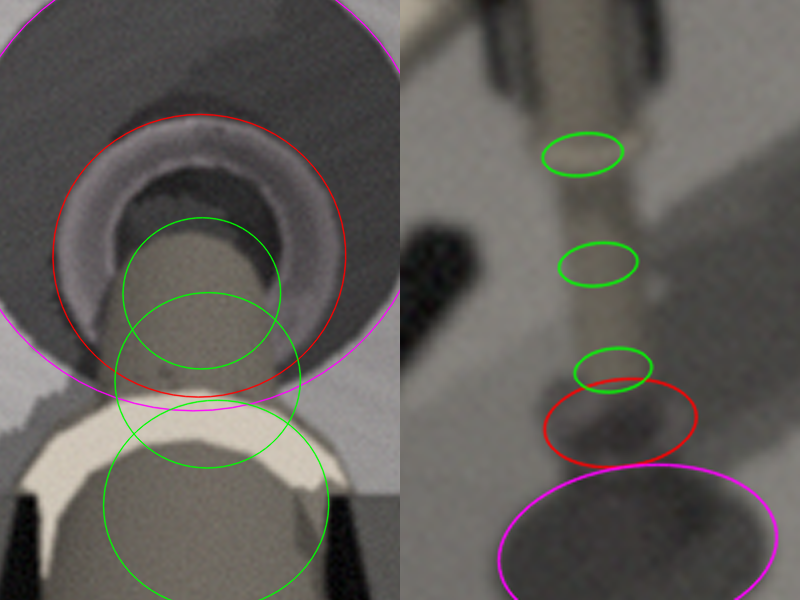

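Request:
jog_arm --pt "2.5 -0.8 0" --pt "2.6 -0.8 -8" --pt "2.6 -0.8 -16" --pt "2.6 -0.8 -24" --pt "2.6 -0.8 -34" --pt "2.6 -0.8 -44" --pt "2.6 -0.8 -54" --pt "2.6 -0.8 -62" --pt "2.6 -0.8 -65" --pt "2.6 -0.8 -65" --turn '[0,0,0,0,0,0,0,0,0,0]'

```text
clock: 25.08
position: [0.4651, -0.2523, 0.1121]
ee_rot: [0.975, 0.221, 0.01, 0.001]
ft_force: [0.7, -0.1, -1.2]
grip_width: 0.305
```

No contact force. The rod is about 4 mm above the cup floor, so I'll lower it gently.

Request:
jog_arm --pt "0 0 -1" --pt "0 0 -2" --pt "0 0 -3" --pt "0 0 -4" --pt "0 0 -4.5" --turn '[0,0,0,0,0]'

```text
clock: 25.5
position: [0.4651, -0.2523, 0.1077]
ee_rot: [0.975, 0.22, 0.01, 0.001]
ft_force: [-0.1, -0.2, 2.1]
grip_width: 0.31
```

Request:
jog_arm --pt "0 0 0" --pt "0 0 0" --pt "0 0 0" --pt "0 0 0" --pt "0 0 0" --pt "0 0 0" --pt "0 0 0" --pt "0 0 0" --turn '[0,0,0,0,0,0,0,0]' --grip 75

```text
clock: 26.17
position: [0.4651, -0.2523, 0.1077]
ee_rot: [0.975, 0.221, 0.01, 0.001]
ft_force: [0.3, -0.2, -0.9]
grip_width: 0.874
```

Request:
jog_arm --pt "0 0 20" --pt "0 0 50" --pt "0 0 80" --pt "0 0 110" --pt "0 0 140" --pt "0 0 150" --pt "0 0 150" --turn '[0,0,0,0,0,0,0]'

```text
clock: 26.75
position: [0.4664, -0.2528, 0.2607]
ee_rot: [0.975, 0.221, 0.012, 0.003]
ft_force: [-0.3, 0.3, 0.2]
grip_width: 0.879
```

```bash
python3 - <<'E'
from ov import *
np.set_printoptions(precision=4,suppress=True)
p=manip.camera("wrist");s=manip.camera("scene")
o=manip.get_obs(); print(o["position"],o["ft_force"],o["grip_width"],o["clock"])
C=[.4633,-.2557]; print(fit(p,C,[(.014,.155)],.012)[0],fit(p,C,[(.024,.055)])[0])
f=p["frame"].copy()
for r,z,col in((.014,.155,(255,0,0)),(.019,.095,(0,255,0)),(.024,.055,(0,0,255))):
    cv2.polylines(f,[np.round(circ(p,C,r,z)*8).astype(np.int32)],True,col,1,cv2.LINE_AA,3)
u,v=proj(p,[*C,.1]).astype(int);a=cv2.resize(f[v-75:v+75,u-50:u+50],(400,600))
u,v=proj(s,[.593,0,.16]).astype(int);b=cv2.resize(s["frame"][v-30:v+30,u-20:u+20],(400,600))
cv2.imwrite("pics/w9.png",np.hstack([a,b])[:,:,::-1])
E
```

```text
[ 0.4649 -0.2523  0.2571] [-0.4907 -0.0359 -0.7353] 0.8780960024359262 26.85
(np.float32(27.629816), [np.float64(0.4623), np.float64(-0.2537)]) (np.float32(13.363295), [np.float64(0.4628), np.float64(-0.2557)])
```

View pics/w9.png

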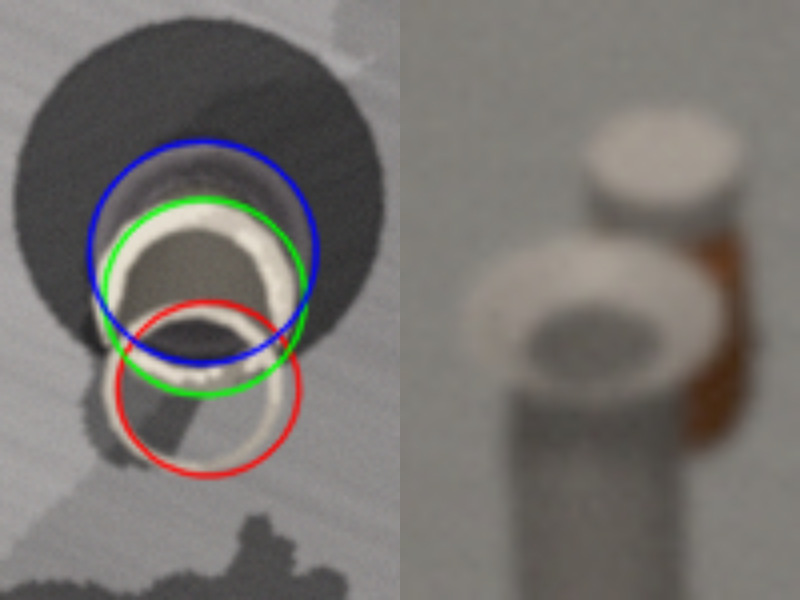

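```bash
python3 -c "
from workcell import manip
print(manip.hand_in())"
```

```text
the job is handed in; nothing more can be done
None
```

I loaded the plug, packed the stack and stood the rod back in its cup, then handed the job in at about 27 s. No verdict was reported.

- **Loading:** the plug went into the tube mouth with no contact force and dropped onto the lower one. In the picture it sat about level with the rim.
- **Packing:** the stack slid down at about 4 N. It bottomed out with its top about 64 mm below the rim, judged from the rod's foot.
- **Seating:** I held the push for over a second, with 15 to 16 N at the wrist sensor. That is about 16 to 17 N on the plugs once the rod's weight is added. No force reading came near 30 N, but I only read it at the end of each move.
- **Rod:** it stands released in its cup with its top about 2 mm off the cup's axis, a tilt of under 0.02 rad. The gripper ended open and about 100 mm above it.
- **Last checks:** the last picture shows the tube mouth empty, so the stack is down. I saw no sign that the other things moved, but I did not measure them again.
- **Disagreements:** before the push, the wrist and scene cameras differed by 2 to 3 mm on where the rod was; I went by the wrist view and checked again closer in. The plug outline network was too rough to use, so I went by the picture there.

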